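# Unhook the slide box from its dock and stand it in the tray

### The arm

A 7-joint arm with a two-finger parallel gripper is mounted at the origin on a cart in front of the work surface, level with it; the furniture and walls round the work are solid. World frame = base frame: x ahead of the robot, y to its left, z up, the work surface at z = 0. Lengths are in mm, angles in rad, forces in N, time in s.
With the tool pointing down it reaches from about 425 to 1025 mm from the base axis. Payload 3.6 kg.
Tool frame: the origin (TCP) lies at the very end of the fingers, on their centre line; the grasp point (between the pads) lies 19 mm behind it (tcp_to_grasp is the z of the grasp point in the tool frame, in mm); z points along the fingers, y is the line along which they close (so a half turn about z gives the same grasp; the last joint's range is limited). The gripper opens to 85 mm and grips with 20 to 120 N. Pads are 22 mm wide; open, the fingers measure 114 mm over their backs; the gripper's body (76 mm by 85 mm) begins 54 mm behind the grasp point. The pads swing forward as they close: fully open they stand 13 mm farther back than shut.
Start: joints at [-1.312, 0.591, 0.048, 1.609, -0.033, 0.943, -0.034], TCP at [249.822, 680.602, 231.302] pointing down, gripper open.
Joint ranges: [-2.69, 2.69], [-0.47, 2.24], [-1.27, 1.36], [0.19, 2.51], [-1.53, 4.68], [0.08, 2.07], [-3.09, 3.09]. Speed limits (rad/s): [2.57, 2.57, 3.14, 3.14, 3.14, 3.14, 3.14].

### API

Orientations are given as a rotation vector (axis times angle).
In Python, from bench import * gives the robot as it stands. The module is installed in compiled form; this text tells all that it offers.
- The arm moves only by the tool move_arm, never from a script. Its argument "moves" is a list of rows, each an object with "dp": the shift along the tool's x, y, z as a fraction of full scale, a list of three; "roll": the turn about the tool's z as a fraction of full scale; "grip": the opening, from 0 (shut) to 1 (fully open). A call has 1 to 8 rows; each row shifts and turns the commanded pose from where the row before left it, along the tool's axes as they then stand; what a row does not reach is not made up. Full scale, the value 1, is 0.02 m for a shift and 0.1 rad for a turn. A row lasts 1/12 s, in which the tool goes at most 41.7 mm and 7.16 degrees, less where a joint would pass 70% of its speed; a pose out of reach is approached as far as the arm can. A call with a number of a shift or a turn outside -1 to 1 is refused whole. A call with a gripper value outside its range is refused whole. The fingers move at their own pace and stop on an object; "squeeze" is the grip in N (left out, the last holds). Time passes only in rows, so rows that do not move let the fingers close. It gives the time, the measured TCP pose, the force, the opening and the grip force at its end, in the units of the state.
- get_state(): the state, without advancing time (a new reading comes with each control period).
- grab_frame(name): name is "scene" or "top" or "wrist"; returns a dict with "image" (420x560x3 uint8, red, green, blue), "camera_matrix" (3x3 intrinsics, pixels), "eye" and "rotation" of the camera in the world; the wrist camera has in their place "hand_eye" (4x4, takes a point from camera to tool coordinates, whose origin is the TCP and whose axes are the flange's). Camera axes: x right, y up, looking along -z (the intrinsics and any distortion apply to the point x, -y, -z); pixel columns grow to the right and rows downward; lengths in mm; the calibration is good to about 2 mm. A picture is of the moment at which its call begins: read the wrist's pose just before it. There is no depth.
- job_done(): hands the job in; it is judged then, once.
The state is a dict: "time": time; "q": joint angles; "qvel": joint speeds; "joint_torque": joint torques, N m; "eef_pos": TCP position; "tool_rot": TCP orientation; "wrist_force": force on the tool from outside, world axes, zero at the start; "wrist_torque": the same for the moment, N m; "width": opening from 0.0 (shut) to 1.0 (fully open); "grasp_force": force on a finger pad.
Only numpy, scipy, OpenCV 4.12 (cv2) and the standard library are available. Lean on these libraries where they do the work, as an engineer would, in place of code of your own. Each camera call takes 0.05 s, during which the arm holds its last target. There are 200 camera calls.

### The job

The grey slide box is locked into its blue transport dock: one end sits under the dock's hood, the other behind the orange lip. Keep the hooded end down on the dock floor and tilt the lip end up until it clears the lip, then draw the box out over the lip from under the hood without forcing it against hood or lip, and set it down gently, upright, on the floor of the clear tray, without dropping it.

Things in the scene. Friction and masses are not known exactly. Their poses are not given: they have to be found in the camera images.
- slide_box: Grey closed slide carton, 0.12 kg: 30 mm thick (its x), 78 long (y), 52 high (z). Origin: centre of underside, z up. Grasp across the 30 mm at mid length. In the dock its +y end is under the hood, its -y end behind the lip, its underside on the dock floor. Turned about its lower hooded edge by 14 degrees it clears lip, roof and back wall by 5 mm each; then draw it 40 mm along its own slope.
- dock: Blue plastic dock, fixed. Origin at worktop height, under the docked box's centre; x runs from the orange lip to the hood, z up. Floor top at z = 6 mm (plate x -60 to 72, y -31 to 31). Lip: inner face x = -42, outer -48, top z = 20. Between lip and hood only 12 mm high rails at y = -21 and 21 stand beside the box, so its broad faces are free. The docked box spans x = -39 to 39.
- dock_hood (a point): Point on the dock: middle of the front edge of the hood's roof, on its underside (dock x = 31, y = 0, z = 66 mm; 8 mm above the docked box's top, which reaches 8 mm in under it). From here the roof, 5 mm thick, runs back 33 mm; the hood's back wall has its inner face 27 mm behind this point, its side walls have outer faces 23 mm and inner faces 19 mm either side of it. Axes as the dock.
- tray: Clear square open tray, 170 x 170 mm, 37 mm high, fixed to the worktop. Origin: centre of its underside; x and y along its sides, z up. Its floor is 2 mm thick and its walls about 3 mm; the space inside is empty, about 160 x 160 mm.
Things that resemble listed ones, but are neither listed nor needed, are in the scene too. Leave any turquoise look-alike of the slide_box alone.

How it is judged:
By the outcome, as a careful person would: the job done as asked, in the order asked, and still so for the second after the job is handed in, with the robot touching nothing.
It also fails if it takes over 42 s, if anything falls off the work surface, if the arm or the gripper's body presses on something with over 40 N, if the wrist force passes 120 N, or if a joint passes its speed limit or range.

## Working session

There is one attempt and no reset: what is moved stays moved. The work goes in short steps, Python scripts to look and compute and a tool call to move; the robot and the scene stay as the last step left them, time stands still between calls to the robot, and variables do not carry over. Pictures are saved under pics/ and viewed, at most 10 in all, crops included, and the job is handed in when it is done.

Besides the shell and the picture viewer there is one more tool, called after "Request:" by a JSON object that holds its "method" and its "body". move_arm: Moves the arm, as the interface text tells. Shift numbers are shares of 0.02 m and turn numbers shares of 0.1 rad, none past 1 either way. Its arguments: {"type":"object","properties":{"moves":{"type":"array","items":{"type":"object","properties":{"dp":{"type":"array","items":{"type":"number"}},"roll":{"type":"number"},"grip":{"type":"number"}}}},"squeeze":{"type":"number"}},"required":["moves"]}

```bash
mkdir -p pics; cat > h.py <<'E'
from bench import *
import numpy as np, cv2, pickle
def snap(name,fn):
    s=get_state(); f=grab_frame(name); f['state']=s
    cv2.imwrite('pics/'+fn+'.png',f['image'][:,:,::-1]); pickle.dump(f,open(fn+'.pkl','wb')); return f
E
python3 - <<'E'
from h import *
for n in('top','scene'):
    f=snap(n,n+'1'); print(n,f['camera_matrix'],f['eye'],f['rotation'],[k for k in f if k not in('image','state')])
s=get_state();print({k:np.round(v,3) for k,v in s.items()})
a=cv2.imread('pics/top1.png');b=cv2.imread('pics/scene1.png')
E
```

```text
top [[492.40371572   0.         278.35466186]
 [  0.         492.40371572 210.34442598]
 [  0.           0.           1.        ]] [ 242.89130749  127.43817548 1460.1956876 ] [ 0.14288803 -0.13270493 -1.58043491] ['camera_matrix', 'eye', 'rotation']
scene [[441.66475629   0.         282.40139531]
 [  0.         441.66475629 207.90199224]
 [  0.           0.           1.        ]] [ 928.91872277  680.45220798 1151.05836201] [0.24833445 0.71677605 2.4117014 ] ['camera_matrix', 'eye', 'rotation']
{'time': np.float64(0.1), 'q': array([-1.313,  0.592,  0.048,  1.61 , -0.033,  0.943, -0.034]), 'qvel': array([-0.001, -0.002,  0.   , -0.005, -0.001, -0.001, -0.   ]), 'joint_torque': array([ 5.0000e-03, -5.5000e+01,  1.5530e+00, -1.9882e+01,  1.0000e-02,
        4.0000e-03,  0.0000e+00]), 'eef_pos': array([249.538, 679.897, 230.25 ]), 'tool_rot': array([-5.500e-01, -3.093e+00,  3.000e-03]), 'wrist_force': array([0.457, 1.206, 0.694]), 'wrist_torque': array([-0.024,  0.053,  0.041]), 'grasp_force': np.float64(0.0), 'width': np.float64(1.005)}
```

View pics/top1.png

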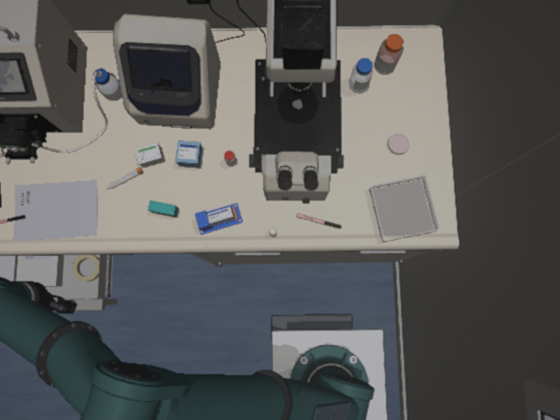

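View pics/scene1.png

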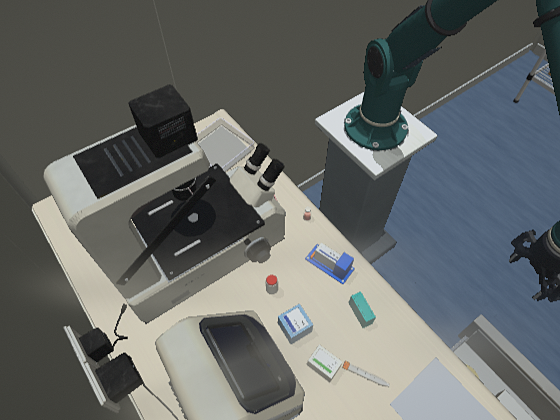

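The top image shows the dock at about (218,217) with its hood on the left, the tray at (404,208), the turquoise look-alike at (162,208), and the microscope eyepieces at (300,175) between dock and tray. I'll localize these.

```bash
cat >> h.py <<'E'
from scipy.spatial.transform import Rotation as R
def campose(f):
    if 'hand_eye' in f:
        s=f['state']; T=np.eye(4); T[:3,:3]=R.from_rotvec(s['tool_rot']).as_matrix(); T[:3,3]=s['eef_pos']
        T=T@np.array(f['hand_eye']); return T[:3,3],T[:3,:3]
    return np.array(f['eye']),R.from_rotvec(f['rotation']).as_matrix()
def ray(f,uv):
    e,Rm=campose(f);K=f['camera_matrix']; uv=np.atleast_2d(uv).astype(float)
    d=f.get('distortion'); 
    p=np.c_[(uv[:,0]-K[0,2])/K[0,0],-(uv[:,1]-K[1,2])/K[1,1],-np.ones(len(uv))]
    return e,p@Rm.T
def onz(f,uv,z):
    e,d=ray(f,uv); return e+d*((z-e[2])/d[:,2])[:,None]
def proj(f,P):
    e,Rm=campose(f);K=f['camera_matrix'];c=(np.atleast_2d(P)-e)@Rm
    return np.c_[K[0,2]-K[0,0]*c[:,0]/c[:,2],K[1,2]+K[1,1]*c[:,1]/c[:,2]]
def load(n): return pickle.load(open(n+'.pkl','rb'))
E
python3 - <<'E'
from h import *
t=load('top1');s=load('scene1')
print('tray c',onz(t,[[404,208],[370,190],[425,178],[438,229],[381,240]],37).round())
print('dock',onz(t,[[195,214],[238,205],[242,220],[202,233],[218,217]],6).round())
print('base',onz(t,[330,375],0).round())
print('eyep',onz(t,[[266,200],[330,200]],0).round(),onz(t,[[266,200],[330,200]],200).round())
# eyepieces in scene: px (258,150),(272,170)->match heights
for z in(100,150,200,250): print(z,onz(s,[[258,146],[274,165],[265,185]],z).round().tolist(),onz(t,[[284,185],[311,183],[311,200]],z).round().tolist())
a=t['image'][185:250,170:260];b=s['image'][225:300,285:375]
c=np.hstack([cv2.resize(a,(400,300),interpolation=2),cv2.resize(b,(400,300),interpolation=2)])
cv2.imwrite('pics/c1.png',c[:,:,::-1])
E
```

```text
tray c [[ 496. -233.   37.]
 [ 552. -136.   37.]
 [ 586. -301.   37.]
 [ 433. -329.   37.]
 [ 403. -161.   37.]]
dock [[493. 385.   6.]
 [518. 256.   6.]
 [473. 244.   6.]
 [435. 363.   6.]
 [483. 316.   6.]]
base [[24. -5.  0.]]
eyep [[534. 172.   0.]
 [531. -21.   0.]] [[494. 166. 200.]
 [491.  -1. 200.]]
100 [[432.0, -97.0, 100.0], [437.0, -6.0, 100.0], [503.0, 39.0, 100.0]] [[556.0, 118.0, 100.0], [561.0, 41.0, 100.0], [512.0, 42.0, 100.0]]
150 [[456.0, -60.0, 150.0], [460.0, 26.0, 150.0], [523.0, 69.0, 150.0]] [[545.0, 118.0, 150.0], [549.0, 44.0, 150.0], [502.0, 46.0, 150.0]]
200 [[479.0, -23.0, 200.0], [484.0, 59.0, 200.0], [543.0, 100.0, 200.0]] [[533.0, 118.0, 200.0], [538.0, 47.0, 200.0], [492.0, 49.0, 200.0]]
250 [[503.0, 14.0, 250.0], [507.0, 92.0, 250.0], [563.0, 130.0, 250.0]] [[522.0, 119.0, 250.0], [526.0, 51.0, 250.0], [482.0, 52.0, 250.0]]
```

View pics/c1.png

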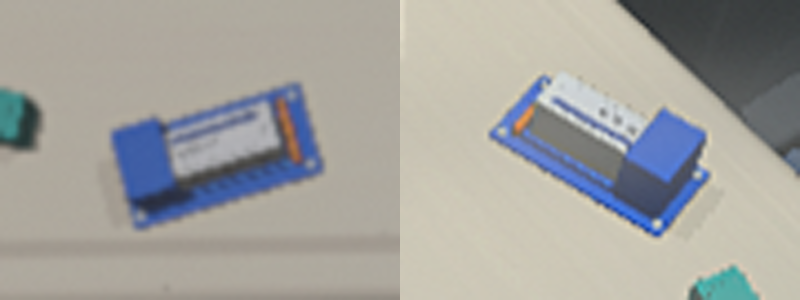

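The crop shows the grey box in the dock. The hood is at the left end (world +y), the orange lip is on the right, and the turquoise box is separate. The dock centre is about (480,313), with dock x at roughly 104°. Next I'll move the wrist camera over it.

```bash
cat >> h.py <<'E'
def plan(target,yaw=None):
    """shift in tool axes (units of 20mm) and roll (units .1rad); yaw = world angle (deg) of tool y"""
    s=get_state(); Rm=R.from_rotvec(s['tool_rot']).as_matrix()
    d=Rm.T@(np.array(target)-s['eef_pos'])/20
    y0=np.degrees(np.arctan2(Rm[1,1],Rm[0,1])); r=0
    if yaw is not None: r=-((yaw-y0+180)%360-180)
    print('pos',s['eef_pos'].round(1),'yaw',y0.round(2),'dp',d.round(2),'roll units',round(np.radians(r)*10,2),'F',s['wrist_force'].round(1),'t',s['time'])
E
python3 - <<'E'
from h import *
f=snap('wrist','w0');print(np.round(f['hand_eye'],2),f['camera_matrix'].round(1))
plan([478,313,260],14)
plan([478,313,260],-166)
E
```

```text
[[   0.      0.95    0.3    76.01]
 [   1.     -0.      0.      0.5 ]
 [   0.      0.3    -0.95 -142.44]
 [   0.      0.      0.      1.  ]] [[373.7   0.  279.1]
 [  0.  373.7 208.7]
 [  0.    0.    1. ]]
pos [249.6 680.  230.4] yaw 69.85 dp [-17.04 -13.29  -1.46] roll units 9.75 F [ 0.2  0.7 -0.3] t 0.15
pos [249.6 680.  230.4] yaw 69.85 dp [-17.04 -13.29  -1.46] roll units -21.67 F [ 0.2  0.7 -0.3] t 0.15
```

Request:
{"method": "move_arm", "body": {"moves": [{"dp":[-0.95,-0.7,0],"roll":0,"grip":1},{"dp":[-0.95,-0.7,0],"roll":0,"grip":1},{"dp":[-0.95,-0.7,0],"roll":0,"grip":1},{"dp":[-0.95,-0.7,0],"roll":0,"grip":1},{"dp":[-0.95,-0.7,0],"roll":0,"grip":1},{"dp":[-0.95,-0.7,0],"roll":0,"grip":1},{"dp":[-0.95,-0.7,0],"roll":0,"grip":1},{"dp":[-0.95,-0.7,0],"roll":0,"grip":1}]}}

```text
time: 0.82
eef_pos: [354.3, 521.8, 231.0]
tool_rot: [-0.549, -3.093, 0.001]
wrist_force: [-1.0, 0.5, -1.1]
width: 0.999
grasp_force: 0.0
```

Request:
{"method": "move_arm", "body": {"moves": [{"dp":[-0.95,-0.7,0],"roll":0,"grip":1},{"dp":[-0.95,-0.7,0],"roll":0,"grip":1},{"dp":[-0.95,-0.7,0],"roll":0,"grip":1},{"dp":[-0.95,-0.7,0],"roll":0,"grip":1},{"dp":[-0.95,-0.7,0],"roll":0,"grip":1},{"dp":[-0.95,-0.7,0],"roll":0,"grip":1},{"dp":[-0.95,-0.7,0],"roll":0,"grip":1},{"dp":[-0.95,-0.7,0],"roll":0,"grip":1}]}}

```text
time: 1.48
eef_pos: [458.4, 364.4, 231.1]
tool_rot: [-0.55, -3.093, 0.001]
wrist_force: [0.1, -0.1, -0.2]
width: 0.998
grasp_force: 0.0
```

Request:
{"method": "move_arm", "body": {"moves": [{"dp":[-0.9,-0.66,0],"roll":1,"grip":1},{"dp":[0,0,0],"roll":1,"grip":1},{"dp":[0,0,0],"roll":1,"grip":1},{"dp":[0,0,0],"roll":1,"grip":1},{"dp":[0,0,0],"roll":1,"grip":1},{"dp":[0,0,0],"roll":1,"grip":1},{"dp":[0,0,0],"roll":1,"grip":1},{"dp":[0,0,0],"roll":1,"grip":1}]}}

```text
time: 2.15
eef_pos: [470.1, 346.9, 231.1]
tool_rot: [-1.717, -2.631, 0.001]
wrist_force: [-0.5, 0.0, -0.0]
width: 1.0
grasp_force: 0.0
```

Request:
{"method": "move_arm", "body": {"moves": [{"dp":[0,0,0],"roll":1,"grip":1},{"dp":[0,0,0],"roll":0.75,"grip":1},{"dp":[0,0,0],"roll":0,"grip":1},{"dp":[0,0,0],"roll":0,"grip":1}]}}

```text
time: 2.48
eef_pos: [470.1, 347.0, 231.1]
tool_rot: [1.932, 2.477, -0.001]
wrist_force: [-0.3, 0.5, 0.7]
width: 0.999
grasp_force: 0.0
```

```bash
python3 - <<'E'
from h import *
f=snap('wrist','w1');s=f['state'];plan([470,347,230],14);print(s['q'].round(2),s['time'])
im=f['image'];cv2.imwrite('pics/w1.png',cv2.resize(im,(784,588),interpolation=2)[:,:,::-1])
E
```

```text
pos [470.2 347.  231.1] yaw 14.1 dp [ 0.   -0.01  0.06] roll units 0.02 F [-0.  -0.8  0.6] t 2.5333
[-0.96  0.43  0.33  1.94 -0.19  0.8  -0.27] 2.4833
```

View pics/w1.png

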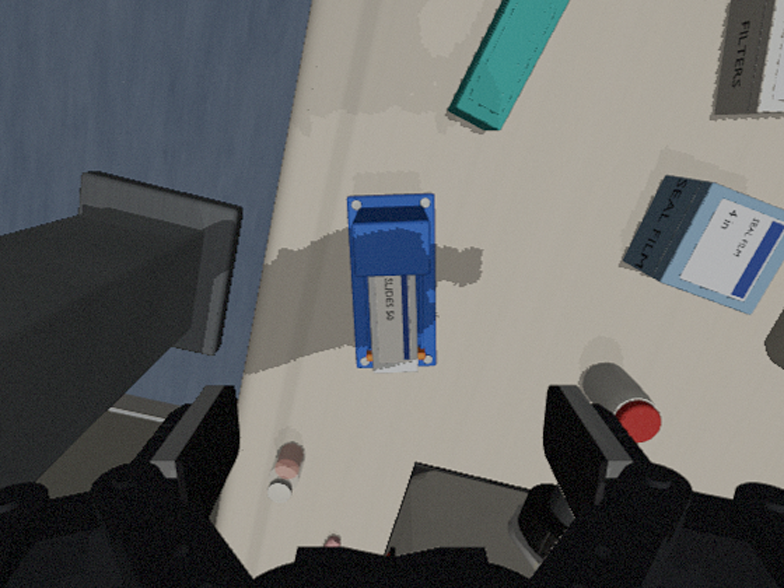

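The wrist view shows the plate corners at about (348,195), (434,193), (436,367) and (357,368) in the 1.4x picture. The hood's front edge is at row 275 and the box's lip end at row 372, columns 373–417. I'll fit the dock pose to these points.

```bash
python3 - <<'E'
from h import *
from scipy.optimize import least_squares
f=load('w1')
px=np.array([[348,195],[434,193.5],[436,367],[357,368],[357,275],[429,276],[374,372.5],[417,373.5],[370,277],[415,277]])/1.4
M=np.array([[72,31,6],[72,-31,6],[-60,-31,6],[-60,31,6],[31,23,71],[31,-23,71],[-39,15,58],[-39,-15,58],],float)
def w(p,M):
    c,s=np.cos(p[2]),np.sin(p[2]); return np.c_[p[0]+c*M[:,0]-s*M[:,1],p[1]+s*M[:,0]+c*M[:,1],M[:,2]]
r=least_squares(lambda p:(proj(f,w(p,M))-px[:8]).ravel(),[478,313,np.radians(104)],x_scale=[1,1,.01])
print(r.x[:2],np.degrees(r.x[2]));print((proj(f,w(r.x,M))-px[:8]).round(1).tolist())
np.save('dock.npy',r.x)
t=load('top1')
ht=np.array([[72,31,6],[72,-31,6],[-60,-31,6],[-60,31,6]],float)
print('top pred',proj(t,w(r.x,ht)).round(1).tolist())
# tray yaw and center in top
q=onz(t,[[370,190],[425,178],[438,229],[381,240]],37);print(q.mean(0))
E
```

```text
[481.87785561 310.01414811] 105.61167840668342
[[-0.9, 0.3], [1.4, -0.3], [-0.1, -0.4], [-1.1, 0.2], [-1.5, 1.5], [1.8, -0.6], [-0.7, 0.4], [0.9, -1.1]]
top pred [[199.5, 233.9], [194.2, 214.2], [236.6, 201.9], [242.1, 221.5]]
[ 493.37035342 -231.81028512   37.        ]
```

```bash
cat >> h.py <<'E'
D=np.load('dock.npy') if __import__('os').path.exists('dock.npy') else None
def dk(x,y,z):
    c,s=np.cos(D[2]),np.sin(D[2]); return np.array([D[0]+c*x-s*y,D[1]+s*x+c*y,z])
def indock():
    s=get_state();p=s['eef_pos']-[D[0],D[1],0];c,n=np.cos(D[2]),np.sin(D[2])
    print('dock pos',np.round([c*p[0]+n*p[1],-n*p[0]+c*p[1],p[2]],1),'F',s['wrist_force'].round(1),'w',s['width'].round(3),'g',s['grasp_force'].round(1),'t',s['time'])
E
python3 -c "
from h import *
plan(dk(-36,0,110),np.degrees(D[2])-90)"
```

```text
pos [470.2 347.  231.1] yaw 14.1 dp [-3.73  0.17  6.06] roll units -0.26 F [-0.  -0.8  0.6] t 2.5333
```

Request:
{"method": "move_arm", "body": {"moves": [{"dp":[-0.53,0.02,0.86],"roll":0,"grip":1},{"dp":[-0.53,0.02,0.86],"roll":0,"grip":1},{"dp":[-0.53,0.03,0.87],"roll":0,"grip":1},{"dp":[-0.53,0.02,0.87],"roll":0,"grip":1},{"dp":[-0.53,0.03,0.87],"roll":0,"grip":1},{"dp":[-0.54,0.02,0.87],"roll":0,"grip":1},{"dp":[-0.54,0.03,0.86],"roll":-0.26,"grip":1},{"dp":[0,0,0],"roll":0,"grip":1}]}}

```text
time: 3.2
eef_pos: [490.6, 271.5, 107.5]
tool_rot: [-1.904, -2.498, 0.01]
wrist_force: [-1.3, -0.3, -1.5]
width: 0.998
grasp_force: 0.0
```

```bash
python3 - <<'E'
from h import *
f=snap('wrist','w2');indock()
M=[dk(-39,15,58),dk(-39,-15,58),dk(31,19,66),dk(31,-19,66),dk(72,31,6),dk(72,-31,6)]
im=f['image'];P=proj(f,M);print(P.round(1).tolist())
i=cv2.resize(im,(784,588),interpolation=2)
for p in P: cv2.circle(i,tuple(int(v*1.4+.5) for v in p),3,(255,0,0),1)
cv2.imwrite('pics/w2.png',i[:,:,::-1])
E
```

```text
Traceback (most recent call last):
  File "h.py", line 35, in indock
    print('dock pos',np.round([c*p[0]+n*p[1],-n*p[0]+c*p[1],p[2]],1),'F',s['wrist_force'].round(1),'w',s['width'].round(3),'g',s['grasp_force'].round(1),'t',s['time'])
                                                                                                       ^^^^^^^^^^^^^^^^
AttributeError: 'float' object has no attribute 'round'
```

View pics/w2.png

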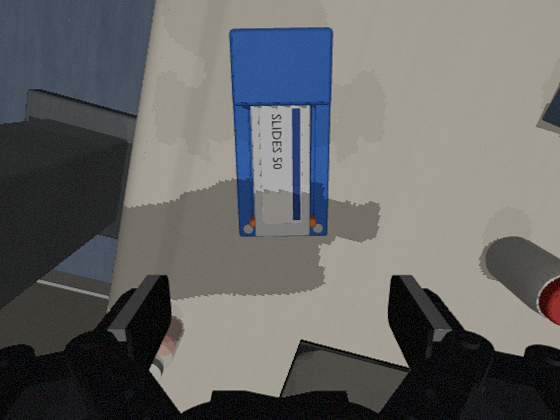

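The close view shows the box's lip end at row 236, columns about 256–309, and the hood's front edge at row 104, columns 234–331. The fingers straddle the box line. I'll refine the pose from these.

```bash
sed -i "s/s\['width'\].round(3)/np.round(s['width'],3)/;s/s\['grasp_force'\].round(1)/np.round(s['grasp_force'],1)/" h.py
python3 - <<'E'
from h import *
from scipy.optimize import least_squares
f=load('w2')
indock()
M=np.array([[-39,15,58],[-39,-15,58],[31,23,71],[31,-23,71]],float);px=np.array([[256.5,236.5],[309,236.5],[234,103],[331,104.5]])
P=lambda d:np.array([[d[0]+np.cos(d[2])*m[0]-np.sin(d[2])*m[1],d[1]+np.sin(d[2])*m[0]+np.cos(d[2])*m[1],m[2]] for m in M])
print('pred',proj(f,P(D)).round(1).tolist())
r=least_squares(lambda p:(proj(f,P(p))-px).ravel(),D,x_scale=[1,1,.01]);print(r.x,np.degrees(r.x[2]),r.fun.round(1))
g=cv2.cvtColor(f['image'],cv2.COLOR_RGB2GRAY)
print(g[215,240:325].tolist()); print(g[225:245,280].tolist())
E
```

```text
dock pos [-37.7   1.  108.9] F [-0.6  0.8 -0.1] w 1.0 g 0.0 t 3.25
pred [[255.9, 236.5], [310.4, 236.5], [233.4, 105.7], [333.1, 105.3]]
[481.4628531  310.39375282   1.84078304] 105.46909921216405 [-1.3 -0.8  0.7 -0.8 -1.1  1.5  1.7 -0.1]
[51, 54, 57, 55, 59, 51, 56, 55, 52, 58, 44, 47, 51, 42, 73, 110, 119, 121, 121, 122, 123, 123, 127, 134, 131, 133, 135, 134, 133, 133, 134, 135, 130, 135, 133, 133, 132, 132, 133, 130, 133, 130, 133, 133, 133, 133, 130, 131, 133, 131, 134, 135, 119, 51, 37, 43, 44, 39, 46, 43, 94, 133, 124, 123, 123, 123, 124, 121, 120, 91, 36, 52, 49, 46, 46, 52, 57, 58, 52, 58, 54, 54, 50, 56, 58]
[123, 124, 121, 124, 122, 124, 123, 123, 123, 125, 112, 94, 106, 108, 112, 109, 113, 112, 112, 111]
```

Request:
{"method": "move_arm", "body": {"moves": [{"dp":[0.08,0.05,0.7],"roll":0,"grip":1},{"dp":[0,0,0.8],"roll":0,"grip":1},{"dp":[0,0,0.8],"roll":0,"grip":1},{"dp":[0,0,0.8],"roll":0,"grip":0.6},{"dp":[0,0,0.7],"roll":0,"grip":0.46},{"dp":[0,0,0],"roll":0,"grip":0.44},{"dp":[0,0,0],"roll":0,"grip":0.42},{"dp":[0,0,0],"roll":0,"grip":0.42}], "squeeze": 20}}

```text
time: 3.92
eef_pos: [493.0, 278.3, 35.3]
tool_rot: [1.901, 2.5, 0.004]
wrist_force: [-0.2, 0.2, 0.6]
width: 0.417
grasp_force: 0.1
```

```bash
python3 -c "
from h import *
indock()"
```

```text
dock pos [-33.5  -2.2  35.3] F [-0.2  0.2  0.6] w 0.417 g 0.1 t 3.9167
```

Request:
{"method": "move_arm", "body": {"moves": [{"dp":[-0.1,-0.08,0.08],"roll":0,"grip":0.42},{"dp":[0,0,0],"roll":0,"grip":0.42}]}}

```text
time: 4.08
eef_pos: [491.5, 274.8, 33.4]
tool_rot: [1.902, 2.5, 0.002]
wrist_force: [0.3, -0.6, 0.5]
width: 0.42
grasp_force: 0.0
```

```bash
python3 - <<'E'
from h import *
indock()
f=snap('wrist','w3');print(proj(f,[dk(-39,15,58),dk(-39,-15,58),dk(31,23,71),dk(31,-23,71)]).round(1).tolist()); indock()
E
```

```text
dock pos [-36.5   0.2  33.4] F [ 0.3 -0.6  0.5] w 0.42 g 0.0 t 4.0833
[[238.6, 319.3], [321.1, 319.1], [196.1, 125.8], [363.4, 125.5]]
dock pos [-36.5   0.2  33.3] F [-0.1 -0.1  0.4] w 0.42 g 0.0 t 4.1333
```

View pics/w3.png

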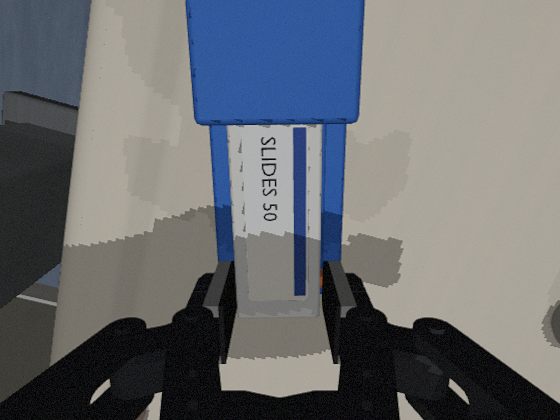

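The box's lip end lies between the pads, at row about 317 and columns 236–319. It is slightly left of centre, so I'll shift 1 mm and close softly.

Request:
{"method": "move_arm", "body": {"moves": [{"dp":[0,-0.05,0],"roll":0,"grip":0.4},{"dp":[0,0,0],"roll":0,"grip":0.38},{"dp":[0,0,0],"roll":0,"grip":0.365},{"dp":[0,0,0],"roll":0,"grip":0.36},{"dp":[0,0,0],"roll":0,"grip":0.355}]}}

```text
time: 4.55
eef_pos: [490.6, 274.7, 32.6]
tool_rot: [1.902, 2.5, 0.001]
wrist_force: [1.1, 0.1, 0.6]
width: 0.356
grasp_force: 0.2
```

Request:
{"method": "move_arm", "body": {"moves": [{"dp":[0,0,0],"roll":0,"grip":0.35},{"dp":[0,0,0],"roll":0,"grip":0.35}]}}

```text
time: 4.72
eef_pos: [490.7, 274.7, 32.7]
tool_rot: [1.902, 2.5, 0.001]
wrist_force: [1.6, 0.3, 1.2]
width: 0.348
grasp_force: 4.1
```

Request:
{"method": "move_arm", "body": {"moves": [{"dp":[0,0,0],"roll":0,"grip":0.345},{"dp":[0,0,0],"roll":0,"grip":0.345}]}}

```text
time: 4.88
eef_pos: [490.6, 274.7, 32.7]
tool_rot: [1.902, 2.5, 0.001]
wrist_force: [1.3, -0.4, 2.1]
width: 0.346
grasp_force: 13.7
```

Request:
{"method": "move_arm", "body": {"moves": [{"dp":[0,0,0],"roll":0,"grip":0.352},{"dp":[0,0,0],"roll":0,"grip":0.352}]}}

```text
time: 5.05
eef_pos: [490.6, 274.7, 32.6]
tool_rot: [1.902, 2.5, 0.001]
wrist_force: [1.2, 0.4, 1.2]
width: 0.352
grasp_force: 1.0
```

Request:
{"method": "move_arm", "body": {"moves": [{"dp":[0.03,0,-0.1],"roll":0,"grip":0.352},{"dp":[0.05,0,-0.1],"roll":0,"grip":0.352},{"dp":[0.07,0,-0.1],"roll":0,"grip":0.352},{"dp":[0,0,0],"roll":0,"grip":0.352}]}}

```text
time: 5.38
eef_pos: [489.1, 277.8, 38.8]
tool_rot: [-1.901, -2.5, 0.0]
wrist_force: [-0.9, 0.1, 0.3]
width: 0.351
grasp_force: 0.1
```

```bash
python3 - <<'E'
from h import *
indock()
f=snap('wrist','w4');g=snap('scene','s4'); indock()
a=f['image'][90:370,180:380]; 
o=load('scene1')['image'][235:290,300:360];b=g['image'][235:290,300:360]
c=np.hstack([cv2.resize(a,(400,560),interpolation=2),np.vstack([cv2.resize(x,(305,280),interpolation=2) for x in(o,b)])])
cv2.imwrite('pics/c4.png',c[:,:,::-1])
E
```

```text
dock pos [-32.9   1.8  38.8] F [-0.9  0.1  0.3] w 0.351 g 0.1 t 5.3833
dock pos [-33.1   1.7  38.6] F [-0.8 -0.2 -0.7] w 0.354 g 0.1 t 5.4833
```

View pics/c4.png

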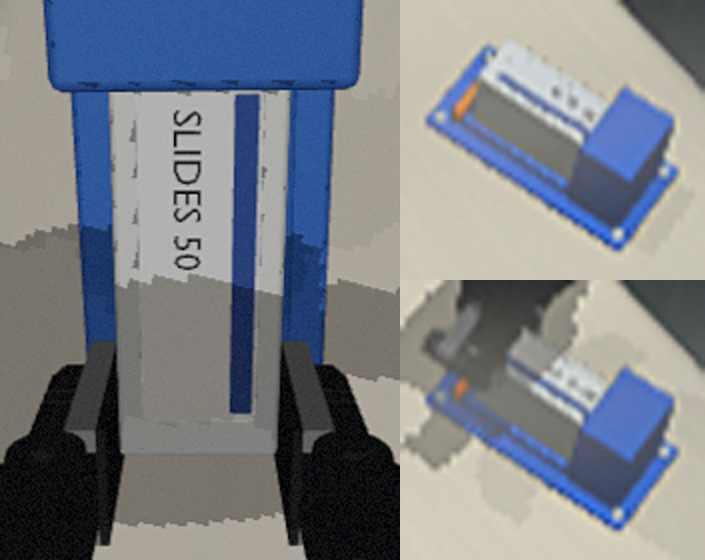

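Grip was too weak (0.1 N) and the pads slipped; the box is still flat. I'll go back down, grip at about 5 N, and track the box tilt numerically.

Request:
{"method": "move_arm", "body": {"moves": [{"dp":[-0.07,0,0.1],"roll":0,"grip":0.36},{"dp":[-0.05,0,0.1],"roll":0,"grip":0.36},{"dp":[-0.03,0,0.1],"roll":0,"grip":0.352},{"dp":[0,0,0],"roll":0,"grip":0.349},{"dp":[0,0,0],"roll":0,"grip":0.349},{"dp":[0,0,0],"roll":0,"grip":0.349}]}}

```text
time: 5.98
eef_pos: [490.0, 274.4, 32.2]
tool_rot: [-1.902, -2.5, 0.001]
wrist_force: [-0.2, 0.1, -1.7]
width: 0.347
grasp_force: 4.9
```

```bash
cat >> h.py <<'E'
FL=np.diag([1.,-1,-1])
def Tdock():
    T=np.eye(4);T[:3,:3]=R.from_euler('z',D[2]).as_matrix();T[:3,3]=[D[0],D[1],0];return T
def features():
    f=load('w3');g=cv2.cvtColor(f['image'],cv2.COLOR_RGB2GRAY);m=np.zeros_like(g)
    cv2.fillPoly(m,[np.array([[233,128],[322,128],[320,262],[310,318],[240,318],[236,262]])],255)
    p=cv2.goodFeaturesToTrack(g,120,0.02,4,mask=m).reshape(-1,2)
    W=onz(f,p,58); c=(np.c_[W,np.ones(len(W))]@np.linalg.inv(Tdock()).T)[:,:3]
    return g,p,c
def boxpose(name):
    """tilt and corner positions of box in dock frame (motion relative to docked)"""
    g0,p,c=features();f=load(name);g=cv2.cvtColor(f['image'],cv2.COLOR_RGB2GRAY)
    q,st,e=cv2.calcOpticalFlowPyrLK(g0,g,p.astype(np.float32).reshape(-1,1,2),None,winSize=(21,21),maxLevel=4)
    b,s2,_=cv2.calcOpticalFlowPyrLK(g,g0,q,None,winSize=(21,21),maxLevel=4)
    ok=(st.ravel()==1)&(np.linalg.norm(b.reshape(-1,2)-p,axis=1)<1)
    ok_,rv,tv,inl=cv2.solvePnPRansac(c[ok],q.reshape(-1,2)[ok].astype(float),np.array(f['camera_matrix']),None,reprojectionError=1.2,iterationsCount=2000)
    rv,tv=cv2.solvePnPRefineLM(c[ok][inl.ravel()],q.reshape(-1,2)[ok][inl.ravel()].astype(float),np.array(f['camera_matrix']),None,rv,tv)
    e0,Rm=campose(f);C=np.eye(4);C[:3,:3]=Rm@FL;C[:3,3]=e0
    O=np.eye(4);O[:3,:3]=cv2.Rodrigues(rv)[0];O[:3,3]=tv.ravel()
    T=np.linalg.inv(Tdock())@C@O
    X=lambda *v:(T@np.array([*v,1]))[:3].round(1)
    ez=R.from_matrix(T[:3,:3]).as_euler('zyx',degrees=True).round(1)
    print(name,'inl',len(inl),'/',ok.sum(),'yaw,tilt,roll',ez,'hood low',X(39,0,6),'hood top',X(39,0,58),'lip low',X(-39,0,6),'lip top',X(-39,0,58));return T
E
python3 - <<'E'
from h import *
indock()
boxpose('w4'); snap('wrist','w5');boxpose('w5')
E
```

```text
dock pos [-36.5   1.7  32.2] F [-0.2  0.1 -1.7] w 0.347 g 4.9 t 5.9833
w4 inl 21 / 47 yaw,tilt,roll [ 0.  24.6 -2.5] hood low [16.2 -2.4  4.5] hood top [37.8 -0.3 51.7] lip low [-54.8  -1.   36.8] lip top [-33.2   1.1  84.1]
w5 inl 38 / 61 yaw,tilt,roll [-1.1  5.5  2. ] hood low [33.9  1.7  2.2] hood top [38.9 -0.1 53.9] lip low [-43.7   2.9   9.8] lip top [-38.7   1.1  61.5]
```

```bash
cat >> h.py <<'E'
from scipy.optimize import least_squares
def boxfit(name,ref='w3'):
    f0=load(ref);f=load(name);g0,g=[cv2.cvtColor(k['image'],cv2.COLOR_RGB2GRAY) for k in(f0,f)];m=np.zeros_like(g0)
    for x0,x1,y0,y1 in((255,285,130,228),(286,312,128,142),(286,312,283,304),(236,250,130,200),(312,323,130,200)): m[y0:y1,x0:x1]=255
    p=cv2.goodFeaturesToTrack(g0,120,0.01,3,mask=m)
    kw=dict(winSize=(17,17),maxLevel=4);q,st,_=cv2.calcOpticalFlowPyrLK(g0,g,p,None,**kw);b,_,_=cv2.calcOpticalFlowPyrLK(g,g0,q,None,**kw)
    p,q,b=[v.reshape(-1,2).astype(float) for v in(p,q,b)];ok=(st.ravel()==1)&(np.linalg.norm(b-p,axis=1)<.7);p,q=p[ok],q[ok]
    Ti=np.linalg.inv(Tdock());c=(np.c_[onz(f0,p,58),np.ones(len(p))]@Ti.T)[:,:3]
    piv=np.array([39,0,6.])
    def tr(v,c):
        Rm=R.from_euler('zyx',[v[4],v[3],v[5]],degrees=True).as_matrix();return (c-piv)@Rm.T+piv+v[:3]
    def res(v):
        w=(np.c_[tr(v,c),np.ones(len(c))]@Tdock().T)[:,:3];return np.r_[(proj(f,w)-q).ravel()]
    pr=np.array([30,3,30,30,2,1.5])
    r=least_squares(lambda v:np.r_[res(v),v/pr*2],np.zeros(6),loss='soft_l1',f_scale=.7);v=r.x
    print(name,'n',len(p),'rms',np.median(abs(res(v))).round(2),'hood low edge shift xyz',v[:3].round(1),'tilt,yaw,roll',v[3:].round(1),'lip low',tr(v,np.array([[-39,0,6.]])).round(1));return v
E
python3 - <<'E'
from h import *
for n in('w3','w4','w5'):boxfit(n)
E
```

```text
w3 n 59 rms 0.0 hood low edge shift xyz [0. 0. 0.] tilt,yaw,roll [0. 0. 0.] lip low [[-39.   0.   6.]]
w4 n 47 rms 0.25 hood low edge shift xyz [-0.2 -0.1 -1.1] tilt,yaw,roll [ 0.2 -1.   0.2] lip low [[-39.2   1.3   5.2]]
w5 n 55 rms 0.19 hood low edge shift xyz [-0.4  0.2 -0.8] tilt,yaw,roll [ 0.6 -0.8  0.3] lip low [[-39.4   1.3   6. ]]
```

Request:
{"method": "move_arm", "body": {"moves": [{"dp":[0.07,0,-0.1],"roll":0,"grip":0.349},{"dp":[0.07,0,-0.1],"roll":0,"grip":0.349},{"dp":[0.07,0,-0.1],"roll":0,"grip":0.349},{"dp":[0,0,0],"roll":0,"grip":0.349}]}}

```text
time: 6.37
eef_pos: [489.2, 279.5, 39.0]
tool_rot: [1.901, 2.501, 0.002]
wrist_force: [0.1, 0.5, -1.7]
width: 0.35
grasp_force: 4.8
```

```bash
python3 - <<'E'
from h import *
indock();snap('wrist','w6');boxfit('w6')
E
```

```text
dock pos [-31.4   1.1  39. ] F [ 0.1  0.5 -1.7] w 0.35 g 4.8 t 6.3667
w6 n 25 rms 0.58 hood low edge shift xyz [18.3 -0.9  8.1] tilt,yaw,roll [-20.2  -1.   -0.4] lip low [[-15.9   0.3 -12.8]]
```

```bash
python3 - <<'E'
s=open('h.py').read()
a=s.index('def boxfit'); 
s=s[:a]+'''def boxfit(name,guesses,ref='w3'):
    f0=load(ref);f=load(name);g0,g=[cv2.cvtColor(k['image'],cv2.COLOR_RGB2GRAY) for k in(f0,f)];m=np.zeros_like(g0)
    for x0,x1,y0,y1 in((255,285,130,228),(286,312,128,142),(286,312,283,304),(236,250,130,200),(312,323,130,200)): m[y0:y1,x0:x1]=255
    p0=cv2.goodFeaturesToTrack(g0,120,0.01,3,mask=m)
    Ti=np.linalg.inv(Tdock());c0=(np.c_[onz(f0,p0.reshape(-1,2),58),np.ones(len(p0))]@Ti.T)[:,:3];piv=np.array([39,0,6.])
    def tr(v,c): return (c-piv)@R.from_euler('zyx',[v[4],v[3],v[5]],degrees=True).as_matrix().T+piv+v[:3]
    def pj(v,c): return proj(f,(np.c_[tr(v,c),np.ones(len(c))]@Tdock().T)[:,:3])
    pr=np.array([30,3,30,30,1.5,1.])
    for gs in guesses:
        v0=np.array(gs,float)
        for it in range(2):
            ini=pj(v0,c0).astype(np.float32).reshape(-1,1,2)
            q,st,_=cv2.calcOpticalFlowPyrLK(g0,g,p0,ini.copy(),winSize=(17,17),maxLevel=1,flags=cv2.OPTFLOW_USE_INITIAL_FLOW)
            b,_,_=cv2.calcOpticalFlowPyrLK(g,g0,q,p0.copy(),winSize=(17,17),maxLevel=1,flags=cv2.OPTFLOW_USE_INITIAL_FLOW)
            ok=(st.ravel()==1)&(np.linalg.norm((b-p0).reshape(-1,2),axis=1)<.7);c,q=c0[ok],q.reshape(-1,2)[ok].astype(float)
            if len(c)<8: break
            res=lambda v:(pj(v,c)-q).ravel()
            v=v0=least_squares(lambda v:np.r_[res(v),v/pr*2,5*min(0,v[2]+1.5)],v0,loss='soft_l1',f_scale=.7).x
        else: print(name,'n',len(c),'inl',(abs(res(v))<.8).sum()/2,'med',np.median(abs(res(v))).round(2),'hood low shift',v[:3].round(1),'tilt,yaw,roll',v[3:].round(1),'lip low',tr(v,np.array([[-39,0,6.]])).round(1)[0])
'''
open('h.py','w').write(s)
E
python3 - <<'E'
from h import *
boxfit('w5',[[0,0,0,0,0,0],[0,0,0,5,0,0],[4,0,6,0,0,0]])
boxfit('w6',[[0,0,0,0,0,0],[0,0,0,3,0,0],[0,0,0,5,0,0],[4,0,6,0,0,0],[4,0,3,3,0,0]])
f=load('w6')['image'][90:390,180:380];o=load('w5')['image'][90:390,180:380]
cv2.imwrite('pics/c6.png',cv2.resize(np.hstack([o,f]),(800,600),interpolation=2)[:,:,::-1])
E
```

```text
w5 n 55 inl 50.0 med 0.2 hood low shift [-0.4  0.  -0.8] tilt,yaw,roll [ 0.6 -0.8  0.1] lip low [-39.4   1.1   6. ]
w5 n 43 inl 29.0 med 0.48 hood low shift [-6.3 -0.5 -2.9] tilt,yaw,roll [12.5 -1.7  0. ] lip low [-43.4   1.9  20. ]
w5 n 55 inl 50.0 med 0.2 hood low shift [-0.4  0.  -0.8] tilt,yaw,roll [ 0.6 -0.8  0.1] lip low [-39.4   1.1   6. ]
w6 n 35 inl 22.0 med 0.39 hood low shift [ 5.3 -0.6  2.6] tilt,yaw,roll [-4.9 -0.8 -0.1] lip low [-33.4   0.4   2. ]
w6 n 35 inl 22.0 med 0.39 hood low shift [ 5.3 -0.6  2.6] tilt,yaw,roll [-4.9 -0.8 -0.1] lip low [-33.4   0.4   2. ]
w6 n 39 inl 34.0 med 0.1 hood low shift [ 0.  -0.6 -1.2] tilt,yaw,roll [ 6.6 -1.   0. ] lip low [-38.4   0.7  13.7]
w6 n 35 inl 22.0 med 0.39 hood low shift [ 5.3 -0.6  2.6] tilt,yaw,roll [-4.9 -0.8 -0.1] lip low [-33.4   0.4   2. ]
w6 n 39 inl 34.0 med 0.1 hood low shift [ 0.  -0.6 -1.2] tilt,yaw,roll [ 6.6 -1.   0. ] lip low [-38.4   0.7  13.7]
```

The fit clearly selects a pure tilt of about 6° with the hooded edge still on the floor. I'll continue the arc.

Request:
{"method": "move_arm", "body": {"moves": [{"dp":[0.1,0,-0.11],"roll":0,"grip":0.349},{"dp":[0.1,0,-0.11],"roll":0,"grip":0.349},{"dp":[0.1,0,-0.11],"roll":0,"grip":0.349},{"dp":[0.1,0,-0.11],"roll":0,"grip":0.349},{"dp":[0,0,0],"roll":0,"grip":0.349}]}}

```text
time: 6.83
eef_pos: [487.1, 287.3, 47.8]
tool_rot: [1.901, 2.501, 0.002]
wrist_force: [0.5, -0.7, -1.6]
width: 0.356
grasp_force: 4.8
```

```bash
python3 - <<'E'
from h import *
indock();snap('wrist','w7');boxfit('w7',[[0,0,0,14,0,0],[0,0,0,11,0,0],[0,0,0,16,0,0],[8,0,8,6,0,0]])
E
```

```text
dock pos [-23.3   1.1  47.8] F [ 0.5 -0.7 -1.6] w 0.356 g 4.8 t 6.8333
w7 n 20 inl 17.5 med 0.14 hood low shift [ 2.2 -0.6  0.4] tilt,yaw,roll [12.4 -0.8  0. ] lip low [-34.9   0.5  23.2]
w7 n 24 inl 13.5 med 0.59 hood low shift [ 9.4 -0.7  3. ] tilt,yaw,roll [-1.  -0.7 -0. ] lip low [-29.6   0.3   7.7]
w7 n 20 inl 17.5 med 0.14 hood low shift [ 2.2 -0.6  0.4] tilt,yaw,roll [12.4 -0.8  0. ] lip low [-34.9   0.5  23.2]
w7 n 20 inl 17.5 med 0.14 hood low shift [ 2.2 -0.6  0.4] tilt,yaw,roll [12.4 -0.8  0. ] lip low [-34.9   0.5  23.2]
```

Request:
{"method": "move_arm", "body": {"moves": [{"dp":[0.01,0,-0.05],"roll":0,"grip":0.349},{"dp":[0.01,0,-0.05],"roll":0,"grip":0.349},{"dp":[0,0,0],"roll":0,"grip":0.349}]}}

```text
time: 7.13
eef_pos: [487.0, 286.7, 49.4]
tool_rot: [1.902, 2.5, 0.0]
wrist_force: [-1.4, 0.1, -2.1]
width: 0.348
grasp_force: 4.8
```

```bash
python3 - <<'E'
from h import *
indock();snap('wrist','w8');boxfit('w8',[[0,0,0,14,0,0],[2,0,0,16,0,0],[2,0,0,12,0,0]])
g=snap('scene','s8')
a=load('w8')['image'][90:390,180:380];b=g['image'][235:290,300:360]
cv2.imwrite('pics/c8.png',np.hstack([cv2.resize(a,(400,600)),cv2.resize(b,(400,366),interpolation=2)[:600] if 0 else cv2.copyMakeBorder(cv2.resize(b,(400,366),interpolation=2),0,234,0,0,0)])[:,:,::-1])
E
```

```text
dock pos [-23.8   1.4  49.4] F [-1.4  0.1 -2.1] w 0.348 g 4.8 t 7.1333
w8 n 22 inl 19.5 med 0.16 hood low shift [-3.  -0.5 -1.5] tilt,yaw,roll [16.7 -1.  -0. ] lip low [-38.7   0.9  27. ]
w8 n 14 inl 7.0 med 0.8 hood low shift [-19.   -1.9   7.3] tilt,yaw,roll [38.4 -3.3  0.1] lip low [-41.    2.5  61.6]
w8 n 24 inl 21.0 med 0.09 hood low shift [ 3.  -0.5  3.2] tilt,yaw,roll [11.6 -0.9 -0. ] lip low [-34.4   0.8  24.9]
```

View pics/c8.png

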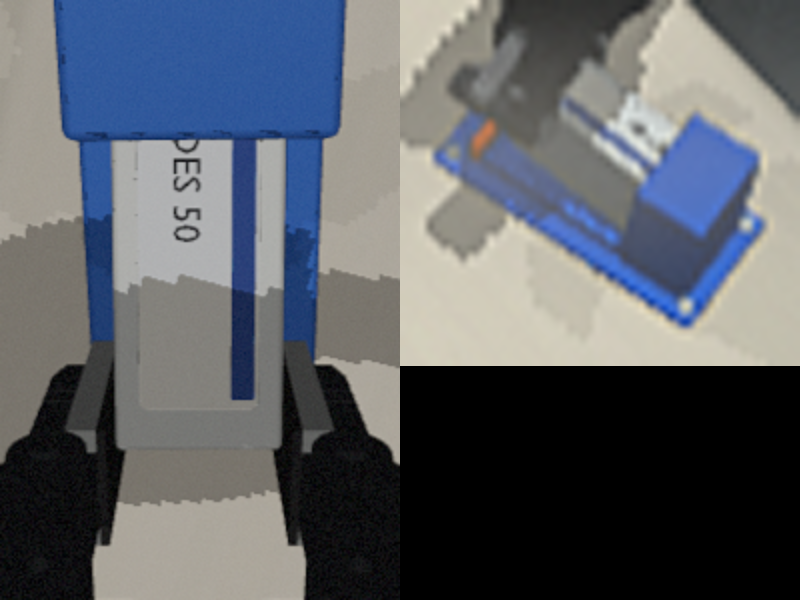

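The lip end is up at about 15°, with the lip visible below it and the hooded end still under the roof (roof edge at row about 137 of the crop). I'll lock the grip and then draw along the slope.

Request:
{"method": "move_arm", "body": {"moves": [{"dp":[0,0,0],"roll":0,"grip":0.34},{"dp":[0,0,0],"roll":0,"grip":0.33},{"dp":[0,0,0],"roll":0,"grip":0.3},{"dp":[0,0,0],"roll":0,"grip":0.3}], "squeeze": 35}}

```text
time: 7.57
eef_pos: [486.9, 286.7, 49.3]
tool_rot: [-1.902, -2.5, 0.0]
wrist_force: [-0.4, 0.9, -1.2]
width: 0.345
grasp_force: 35.4
```

```bash
python3 - <<'E'
from h import *
indock();snap('wrist','w9');boxfit('w9',[[0,0,0,14,0,0],[0,0,0,15,0,0],[2,0,0,12,0,0]])
E
```

```text
dock pos [-23.8   1.4  49.3] F [-0.4  0.9 -1.2] w 0.345 g 35.4 t 7.5667
w9 n 21 inl 18.5 med 0.14 hood low shift [-2.5 -0.5 -1.5] tilt,yaw,roll [16.2 -1.  -0. ] lip low [-38.3   0.9  26.3]
w9 n 20 inl 19.0 med 0.07 hood low shift [ 1.2 -0.5  1.3] tilt,yaw,roll [13.1 -1.1  0. ] lip low [-35.7   0.9  25. ]
w9 n 21 inl 18.5 med 0.14 hood low shift [-2.5 -0.5 -1.5] tilt,yaw,roll [16.2 -1.  -0. ] lip low [-38.3   0.9  26.3]
```

Request:
{"method": "move_arm", "body": {"moves": [{"dp":[-0.25,0,-0.07],"roll":0,"grip":0.3},{"dp":[-0.39,0,-0.1],"roll":0,"grip":0.3},{"dp":[-0.39,0,-0.1],"roll":0,"grip":0.3},{"dp":[-0.39,0,-0.1],"roll":0,"grip":0.3},{"dp":[-0.39,0,-0.1],"roll":0,"grip":0.3},{"dp":[-0.39,0,-0.1],"roll":0,"grip":0.3},{"dp":[-0.25,0,-0.07],"roll":0,"grip":0.3},{"dp":[0,0,0],"roll":0,"grip":0.3}]}}

```text
time: 8.28
eef_pos: [501.0, 237.4, 62.7]
tool_rot: [1.905, 2.496, 0.0]
wrist_force: [-0.3, 0.3, -1.3]
width: 0.343
grasp_force: 35.6
```

```bash
python3 - <<'E'
from h import *
indock();snap('wrist','w10');boxfit('w10',[[-49,0,12,14,0,0],[-49,0,12,17,0,0],[-49,0,12,20,0,0],[-49,0,12,11,0,0]])
t=load('top1');print(get_state()['q'].round(2))
E
```

```text
dock pos [-75.1   1.1  62.7] F [-0.3  0.3 -1.3] w 0.343 g 35.6 t 8.2833
w10 n 40 inl 38.5 med 0.11 hood low shift [-45.9  -1.   18.5] tilt,yaw,roll [ 9.7 -1.1  0. ] lip low [-83.8   0.5  37.6]
w10 n 28 inl 20.0 med 0.38 hood low shift [-55.   -1.5  21.1] tilt,yaw,roll [24.7 -2.  -0.1] lip low [-86.8   1.2  59.7]
w10 n 27 inl 14.0 med 0.71 hood low shift [-56.6  -1.8  20.5] tilt,yaw,roll [29.1 -2.3 -0.1] lip low [-85.7   1.4  64.4]
w10 n 40 inl 38.5 med 0.11 hood low shift [-45.9  -1.   18.5] tilt,yaw,roll [ 9.7 -1.1  0. ] lip low [-83.8   0.5  37.6]
[-0.66  0.64  0.19  2.11 -0.29  0.41  0.02]
```

The box is out from under the hood and held. Now I'll lift it and carry it round the front of the microscope, whose front is at x of about 500 with eyepieces up to z of about 290.

Request:
{"method": "move_arm", "body": {"moves": [{"dp":[0,0,-0.5],"roll":0,"grip":0.3},{"dp":[0,0,-0.9],"roll":0,"grip":0.3},{"dp":[0,0,-0.9],"roll":0,"grip":0.3},{"dp":[0,0,-0.9],"roll":0,"grip":0.3},{"dp":[-0.3,-0.4,-0.6],"roll":0,"grip":0.3},{"dp":[-0.6,-0.8,0],"roll":0,"grip":0.3},{"dp":[-0.6,-0.8,0],"roll":0,"grip":0.3},{"dp":[-0.6,-0.8,0],"roll":0,"grip":0.3}]}}

```text
time: 9.0
eef_pos: [456.7, 184.7, 139.1]
tool_rot: [1.899, 2.502, 0.002]
wrist_force: [-0.2, -0.0, -1.5]
width: 0.348
grasp_force: 35.6
```

Request:
{"method": "move_arm", "body": {"moves": [{"dp":[-0.6,-0.8,0],"roll":0,"grip":0.3},{"dp":[-0.6,-0.8,0],"roll":0,"grip":0.3},{"dp":[0,0,0],"roll":0,"grip":0.3}]}}

```text
time: 9.25
eef_pos: [428.4, 149.2, 138.3]
tool_rot: [-1.903, -2.496, 0.008]
wrist_force: [-0.4, 0.4, -2.1]
width: 0.341
grasp_force: 35.6
```

```bash
python3 - <<'E'
from h import *
indock();plan([442,20,140],15.5);plan([503,-266,140]);print(get_state()['q'].round(2))
f=snap('top','t2');a=f['image'][120:270,150:450];g=snap('wrist','w11')
cv2.imwrite('pics/c11.png',np.vstack([cv2.resize(a,(600,300)),cv2.resize(g['image'],(400,300))[:, :] if 0 else cv2.copyMakeBorder(cv2.resize(g['image'],(400,300)),0,0,0,200,0)])[:,:,::-1])
E
```

```text
dock pos [-140.5   94.8  138.3] F [-0.4  0.4 -2.1] w 0.341 g 35.6 t 9.25
pos [428.4 149.2 138.3] yaw 15.35 dp [-6.41 -1.06 -0.07] roll units -0.03 F [-0.4  0.4 -2.1] t 9.25
pos [428.4 149.2 138.3] yaw 15.35 dp [-21.    -1.9   -0.06] roll units 0.0 F [-0.4  0.4 -2.1] t 9.25
[-0.63  0.43  0.25  2.29 -0.23  0.46  0.08]
```

View pics/c11.png

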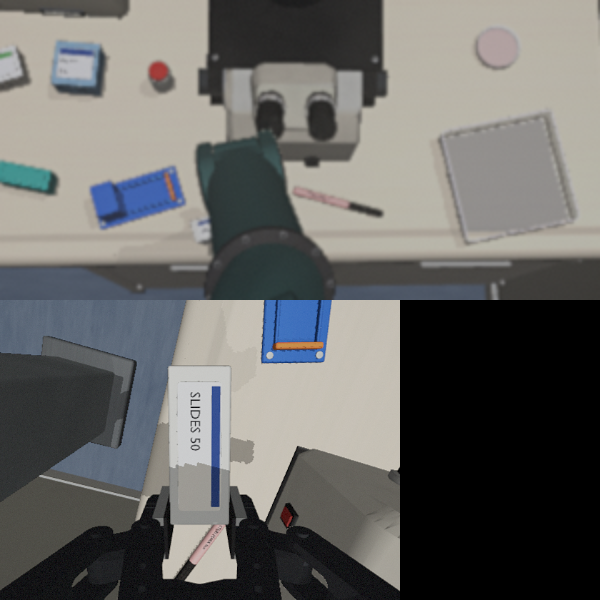

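The picture shows the box held nearly level and the dock empty. The wrist link at crop (240,150) is close to the eyepieces at (270,115), so I'll raise before passing in front.

Request:
{"method": "move_arm", "body": {"moves": [{"dp":[0,0,-0.7],"roll":0,"grip":0.3},{"dp":[0,0,-1],"roll":0,"grip":0.3},{"dp":[0,0,-1],"roll":0,"grip":0.3},{"dp":[0,0,-1],"roll":0,"grip":0.3},{"dp":[0,0,-1],"roll":0,"grip":0.3},{"dp":[-0.4,-0.07,-0.5],"roll":0,"grip":0.3},{"dp":[-0.9,-0.16,0],"roll":0,"grip":0.3},{"dp":[-0.9,-0.16,0],"roll":0,"grip":0.3}]}}

```text
time: 10.02
eef_pos: [438.3, 108.8, 243.2]
tool_rot: [1.897, 2.502, 0.005]
wrist_force: [0.5, 0.1, -2.0]
width: 0.34
grasp_force: 35.6
```

Request:
{"method": "move_arm", "body": {"moves": [{"dp":[-0.9,-0.16,0],"roll":0,"grip":0.3},{"dp":[-0.9,-0.16,0],"roll":0,"grip":0.3},{"dp":[-0.9,-0.16,0],"roll":0,"grip":0.3},{"dp":[-0.9,-0.16,0],"roll":0,"grip":0.3},{"dp":[-0.9,-0.16,0],"roll":0,"grip":0.3}]}}

```text
time: 10.43
eef_pos: [446.1, 16.2, 242.1]
tool_rot: [1.901, 2.501, 0.0]
wrist_force: [0.1, 0.7, -1.1]
width: 0.341
grasp_force: 35.6
```

```bash
python3 - <<'E'
from h import *
plan([503,-266,230],15.5);s=get_state();print(s['q'].round(2),s['grasp_force'],s['width'])
E
```

```text
pos [446.1  16.2 242.1] yaw 15.53 dp [-14.36  -1.04   0.61] roll units 0.0 F [ 0.1  0.7 -1.1] t 10.4333
[-0.46  0.24  0.39  2.21 -0.14  0.71  0.29] 35.624290108680725 0.3413712439819174
```

Request:
{"method": "move_arm", "body": {"moves": [{"dp":[-0.9,-0.05,0],"roll":0,"grip":0.3},{"dp":[-0.9,-0.05,0],"roll":0,"grip":0.3},{"dp":[-0.9,-0.05,0],"roll":0,"grip":0.3},{"dp":[-0.9,-0.05,0],"roll":0,"grip":0.3},{"dp":[-0.9,-0.05,0],"roll":0,"grip":0.3},{"dp":[-0.9,-0.05,0],"roll":0,"grip":0.3},{"dp":[-0.9,-0.05,0],"roll":0,"grip":0.3},{"dp":[-0.9,-0.05,0],"roll":0,"grip":0.3}]}}

```text
time: 11.1
eef_pos: [476.9, -124.9, 242.0]
tool_rot: [1.901, 2.501, -0.0]
wrist_force: [0.0, -0.4, -1.2]
width: 0.341
grasp_force: 35.6
```

Request:
{"method": "move_arm", "body": {"moves": [{"dp":[-0.9,-0.05,0],"roll":0,"grip":0.3},{"dp":[-0.9,-0.05,0],"roll":0,"grip":0.3},{"dp":[-0.9,-0.05,0],"roll":0,"grip":0.3},{"dp":[-0.9,-0.05,0],"roll":0,"grip":0.3},{"dp":[-0.9,-0.05,0],"roll":0,"grip":0.3},{"dp":[-0.9,-0.05,0.2],"roll":0,"grip":0.3},{"dp":[0,0,0.4],"roll":0,"grip":0.3},{"dp":[0,0,0],"roll":0,"grip":0.3}]}}

```text
time: 11.77
eef_pos: [498.8, -230.2, 228.7]
tool_rot: [-1.903, -2.497, 0.002]
wrist_force: [-0.8, 0.7, -1.7]
width: 0.343
grasp_force: 35.5
```

```bash
python3 - <<'E'
from h import *
plan([503,-266,100],15.5)
f=snap('wrist','w12'); g=snap('top','t12')
cv2.imwrite('pics/c12.png',np.hstack([f['image'],cv2.resize(g['image'][150:290,340:480],(240,240)) if 0 else cv2.copyMakeBorder(cv2.resize(g['image'][150:290,340:480],(240,240)),0,180,0,0,0)])[:,:,::-1])
# tray corners predicted at its rim (rough) in wrist
print(proj(f,[[552,-136,37],[586,-301,37],[433,-329,37],[403,-161,37]]).round().tolist())
E
```

```text
pos [ 498.8 -230.2  228.7] yaw 15.39 dp [-1.79 -0.26  6.43] roll units -0.02 F [-0.8  0.7 -1.7] t 11.7667
[[369.0, 92.0], [345.0, 271.0], [188.0, 258.0], [192.0, 73.0]]
```

View pics/c12.png

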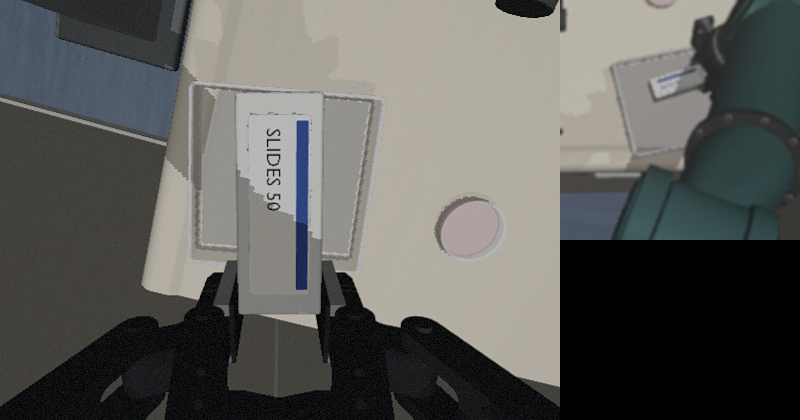

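The wrist view shows the tray rim corners at (193,83), (382,98), (358,271) and (190,260), with the box above it. I'll locate the tray centre from these.

```bash
python3 - <<'E'
from h import *
f=load('w12');q=onz(f,[[193,83],[382,98],[358,271],[190,260]],37);print(q.round(),q.mean(0).round(1),np.linalg.norm(np.diff(q,axis=0),axis=1).round())
c=q.mean(0);e=np.array([np.cos(np.radians(105.5)),np.sin(np.radians(105.5))])
for z in(100,): plan([*(c[:2]-34*e),z],15.5)
# box in hand: fit in tool-relative (dock frame coordinates are just world here)
indock()
E
```

```text
[[ 406. -169.   37.]
 [ 564. -137.   37.]
 [ 598. -298.   37.]
 [ 436. -331.   37.]] [ 501.  -233.6   37. ] [162. 164. 165.]
pos [ 498.9 -228.5  229.4] yaw 15.53 dp [-1.99  0.04  6.46] roll units 0.01 F [-0.3  0.3 -0.3] t 11.8667
dock pos [-523.2  128.5  229.4] F [-0.3  0.3 -0.3] w 0.347 g 35.5 t 11.8667
```

Request:
{"method": "move_arm", "body": {"moves": [{"dp":[-0.65,0.02,0.3],"roll":0,"grip":0.3},{"dp":[-0.65,0.02,0.8],"roll":0,"grip":0.3},{"dp":[-0.65,0,0.9],"roll":0,"grip":0.3},{"dp":[0,0,0.9],"roll":0,"grip":0.3},{"dp":[0,0,0.9],"roll":0,"grip":0.3},{"dp":[0,0,0.9],"roll":0,"grip":0.3},{"dp":[0,0,0.9],"roll":0,"grip":0.3},{"dp":[0,0,0.9],"roll":0,"grip":0.3}]}}

```text
time: 12.53
eef_pos: [511.1, -265.5, 99.5]
tool_rot: [1.899, 2.502, 0.001]
wrist_force: [0.4, -0.1, -1.4]
width: 0.342
grasp_force: 35.6
```

Request:
{"method": "move_arm", "body": {"moves": [{"dp":[0,0,0.8],"roll":0,"grip":0.3},{"dp":[0,0,0.6],"roll":0,"grip":0.3},{"dp":[0,0,0.3],"roll":0,"grip":0.3},{"dp":[0,0,0],"roll":0,"grip":0.3}]}}

```text
time: 12.87
eef_pos: [510.2, -265.9, 65.1]
tool_rot: [-1.899, -2.5, 0.0]
wrist_force: [-0.4, 0.0, -2.0]
width: 0.342
grasp_force: 35.5
```

```bash
python3 - <<'E'
from h import *
plan([510,-266,45],15.5);plan([510,-266,45],15.5)
E
```

```text
pos [ 510.2 -265.9   65.1] yaw 15.54 dp [-0.   -0.01  1.  ] roll units 0.01 F [-0.4  0.  -2. ] t 12.8667
pos [ 510.2 -265.9   65.1] yaw 15.54 dp [-0.   -0.01  1.  ] roll units 0.01 F [-0.4  0.  -2. ] t 12.8667
```

Request:
{"method": "move_arm", "body": {"moves": [{"dp":[0,0,0.2],"roll":0,"grip":0.3},{"dp":[0,0,0.2],"roll":0,"grip":0.3},{"dp":[0,0,0.15],"roll":0,"grip":0.3},{"dp":[0,0,0.1],"roll":0,"grip":0.3},{"dp":[0,0,0],"roll":0,"grip":0.3}]}}

```text
time: 13.28
eef_pos: [510.4, -267.0, 53.0]
tool_rot: [-1.902, -2.5, -0.0]
wrist_force: [0.0, -0.0, -0.7]
width: 0.342
grasp_force: 35.6
```

Request:
{"method": "move_arm", "body": {"moves": [{"dp":[0,0,0.05],"roll":0,"grip":0.3},{"dp":[0,0,0.05],"roll":0,"grip":0.3},{"dp":[0,0,0.05],"roll":0,"grip":0.3},{"dp":[0,0,0],"roll":0,"grip":0.3}]}}

```text
time: 13.62
eef_pos: [510.5, -267.0, 50.0]
tool_rot: [-1.902, -2.5, -0.0]
wrist_force: [0.1, 0.4, -1.7]
width: 0.344
grasp_force: 35.6
```

Request:
{"method": "move_arm", "body": {"moves": [{"dp":[0,0,0.05],"roll":0,"grip":0.3},{"dp":[0,0,0.05],"roll":0,"grip":0.3},{"dp":[0,0,0],"roll":0,"grip":0.3}]}}

```text
time: 13.87
eef_pos: [510.4, -267.0, 47.9]
tool_rot: [-1.902, -2.5, 0.0]
wrist_force: [-0.4, 0.5, -1.3]
width: 0.339
grasp_force: 35.6
```

Request:
{"method": "move_arm", "body": {"moves": [{"dp":[0,0,0.05],"roll":0,"grip":0.3},{"dp":[0,0,0.05],"roll":0,"grip":0.3},{"dp":[0,0,0],"roll":0,"grip":0.3}]}}

```text
time: 14.12
eef_pos: [510.4, -267.0, 45.9]
tool_rot: [-1.902, -2.5, 0.0]
wrist_force: [0.9, -0.6, -0.9]
width: 0.345
grasp_force: 35.6
```

Request:
{"method": "move_arm", "body": {"moves": [{"dp":[0,0,0.05],"roll":0,"grip":0.3},{"dp":[0,0,0],"roll":0,"grip":0.3}]}}

```text
time: 14.28
eef_pos: [510.4, -267.0, 45.0]
tool_rot: [-1.902, -2.5, 0.0]
wrist_force: [-0.5, -0.7, -2.7]
width: 0.34
grasp_force: 35.6
```

Request:
{"method": "move_arm", "body": {"moves": [{"dp":[0,0,0.05],"roll":0,"grip":0.3},{"dp":[0,0,0],"roll":0,"grip":0.3}]}}

```text
time: 14.45
eef_pos: [510.4, -267.0, 44.0]
tool_rot: [-1.902, -2.5, 0.0]
wrist_force: [-0.7, 0.1, -1.6]
width: 0.344
grasp_force: 35.6
```

Request:
{"method": "move_arm", "body": {"moves": [{"dp":[0,0,0.05],"roll":0,"grip":0.3},{"dp":[0,0,0],"roll":0,"grip":0.3}]}}

```text
time: 14.62
eef_pos: [510.4, -267.0, 43.0]
tool_rot: [-1.902, -2.5, 0.0]
wrist_force: [-0.6, 0.4, -1.5]
width: 0.339
grasp_force: 35.6
```

Request:
{"method": "move_arm", "body": {"moves": [{"dp":[0,0,0.05],"roll":0,"grip":0.3},{"dp":[0,0,0],"roll":0,"grip":0.3}]}}

```text
time: 14.78
eef_pos: [510.5, -267.0, 42.0]
tool_rot: [-1.902, -2.5, 0.0]
wrist_force: [0.0, 0.5, -2.0]
width: 0.339
grasp_force: 35.6
```

```bash
python3 - <<'E'
from h import *
s=get_state();f=snap('wrist','w13');print(s['wrist_force'].round(1),s['wrist_torque'].round(3),s['eef_pos'])
# box in hand seen relative to hand: refit with 'dock' coordinates moved: express in frame translated with tool since w10
import h
g=load('w10');d=f['state']['eef_pos']-g['state']['eef_pos']
f2=dict(f);st=dict(f['state']);st['eef_pos']=g['state']['eef_pos'];f2['state']=st;pickle.dump(f2,open('w13r.pkl','wb'))
boxfit('w13r',[[-46,0,18,10,0,0],[-46,0,14,14,0,0],[-46,0,18,5,0,0]])
boxfit('w10',[[-46,0,18,10,0,0],[-46,0,14,14,0,0]])
E
```

```text
[ 0.   0.5 -2. ] [-0.041  0.032  0.042] [ 510.45194054 -266.99994946   41.97324548]
w13r n 38 inl 38.0 med 0.09 hood low shift [-47.1  -0.8  17.3] tilt,yaw,roll [10.8 -1.   0. ] lip low [-84.7   0.5  37.9]
w13r n 26 inl 19.5 med 0.47 hood low shift [-51.6  -1.3  22.2] tilt,yaw,roll [21.3 -1.9 -0. ] lip low [-85.2   1.3  56.6]
w13r n 17 inl 12.0 med 0.44 hood low shift [-52.   -0.3   6.7] tilt,yaw,roll [ 8.6 -0.1  0. ] lip low [-90.1  -0.2  24.4]
w10 n 41 inl 38.5 med 0.1 hood low shift [-46.4  -1.   18.1] tilt,yaw,roll [10.  -1.1 -0. ] lip low [-84.1   0.5  37.7]
w10 n 28 inl 20.0 med 0.38 hood low shift [-55.   -1.5  21.1] tilt,yaw,roll [24.7 -2.  -0.1] lip low [-86.8   1.2  59.7]
```

Request:
{"method": "move_arm", "body": {"moves": [{"dp":[0,0,0.05],"roll":0,"grip":0.3},{"dp":[0,0,0],"roll":0,"grip":0.3}]}}

```text
time: 15.0
eef_pos: [510.6, -267.1, 41.1]
tool_rot: [1.902, 2.5, -0.0]
wrist_force: [-0.2, -0.0, -1.1]
width: 0.34
grasp_force: 35.6
```

Request:
{"method": "move_arm", "body": {"moves": [{"dp":[0,0,0.05],"roll":0,"grip":0.3},{"dp":[0,0,0],"roll":0,"grip":0.3}]}}

```text
time: 15.17
eef_pos: [510.7, -267.4, 40.5]
tool_rot: [1.902, 2.5, 0.0]
wrist_force: [-0.9, -0.2, 2.4]
width: 0.344
grasp_force: 36.2
```

Request:
{"method": "move_arm", "body": {"moves": [{"dp":[0,0,0.05],"roll":0,"grip":0.3},{"dp":[0,0,0],"roll":0,"grip":0.3}]}}

```text
time: 15.33
eef_pos: [510.9, -267.9, 39.8]
tool_rot: [1.902, 2.499, -0.0]
wrist_force: [0.3, -2.0, 4.3]
width: 0.344
grasp_force: 36.4
```

Contact was at TCP z of about 41. I'll soften the grip so the box can pivot down, then follow the arc.

Request:
{"method": "move_arm", "body": {"moves": [{"dp":[0,0,0],"roll":0,"grip":0.34},{"dp":[0,0,0],"roll":0,"grip":0.346},{"dp":[0,0,0],"roll":0,"grip":0.348},{"dp":[0,0,0],"roll":0,"grip":0.348}], "squeeze": 20}}

```text
time: 15.67
eef_pos: [511.0, -268.1, 39.4]
tool_rot: [1.901, 2.498, -0.001]
wrist_force: [0.2, -3.0, 3.4]
width: 0.348
grasp_force: 12.1
```

Request:
{"method": "move_arm", "body": {"moves": [{"dp":[-0.04,0,0.05],"roll":0,"grip":0.348},{"dp":[-0.04,0,0.05],"roll":0,"grip":0.348},{"dp":[-0.04,0,0.05],"roll":0,"grip":0.348},{"dp":[-0.04,0,0.05],"roll":0,"grip":0.348},{"dp":[0,0,0],"roll":0,"grip":0.348}]}}

```text
time: 16.08
eef_pos: [511.6, -270.5, 34.9]
tool_rot: [1.902, 2.499, -0.0]
wrist_force: [0.3, -2.8, 2.5]
width: 0.346
grasp_force: 12.2
```

Request:
{"method": "move_arm", "body": {"moves": [{"dp":[-0.04,0,0.05],"roll":0,"grip":0.348},{"dp":[-0.04,0,0.05],"roll":0,"grip":0.348},{"dp":[-0.04,0,0.05],"roll":0,"grip":0.348},{"dp":[-0.04,0,0.05],"roll":0,"grip":0.348},{"dp":[0,0,0],"roll":0,"grip":0.348}]}}

```text
time: 16.5
eef_pos: [512.1, -272.7, 30.7]
tool_rot: [-1.901, -2.5, -0.001]
wrist_force: [0.3, -1.1, 1.9]
width: 0.35
grasp_force: 12.2
```

```bash
python3 - <<'E'
from h import *
f=snap('wrist','w14');s=f['state'];print(s['eef_pos'].round(1),s['wrist_force'].round(1),s['grasp_force'])
g=load('w3');st=dict(s);st['eef_pos']=g['state']['eef_pos'];st['tool_rot']=g['state']['tool_rot'];f['state']=st;pickle.dump(f,open('w14r.pkl','wb'))
boxfit('w14r',[[0,0,0,k,0,0] for k in(0,4,7)])
E
```

```text
[ 512.1 -272.7   30.7] [ 0.3 -1.1  1.9] 12.227730453014374
w14r n 37 inl 37.0 med 0.06 hood low shift [-1.6 -1.6 -1.5] tilt,yaw,roll [ 2.3 -1.   0.1] lip low [-40.5  -0.3   7.6]
w14r n 37 inl 37.0 med 0.06 hood low shift [-1.6 -1.6 -1.5] tilt,yaw,roll [ 2.3 -1.   0.1] lip low [-40.5  -0.3   7.6]
w14r n 27 inl 19.5 med 0.4 hood low shift [-6.2 -1.9 -1.5] tilt,yaw,roll [13.  -1.4  0. ] lip low [-43.2  -0.   22. ]
```

Request:
{"method": "move_arm", "body": {"moves": [{"dp":[-0.04,0,0.05],"roll":0,"grip":0.348},{"dp":[-0.04,0,0.05],"roll":0,"grip":0.348},{"dp":[0,0,0],"roll":0,"grip":0.349}]}}

```text
time: 16.8
eef_pos: [512.3, -273.9, 28.7]
tool_rot: [-1.901, -2.499, -0.001]
wrist_force: [0.4, -0.2, -0.5]
width: 0.351
grasp_force: 8.5
```

```bash
cat > chk.py <<'E'
from h import *
import sys
n=sys.argv[1];f=snap('wrist',n);s=f['state'];print(s['eef_pos'].round(1),s['wrist_force'].round(1),s['grasp_force'])
g=load('w3');st=dict(s);st['eef_pos']=g['state']['eef_pos'];st['tool_rot']=g['state']['tool_rot'];f['state']=st;pickle.dump(f,open(n+'r.pkl','wb'))
boxfit(n+'r',[[0,0,0,k,0,0] for k in(0,3)])
E
python3 chk.py w15
```

```text
[ 512.3 -273.9   28.7] [ 0.4 -0.2 -0.5] 8.50909799337387
w15r n 35 inl 35.0 med 0.06 hood low shift [-0.9 -1.7 -0.2] tilt,yaw,roll [ 1.1 -1.   0.1] lip low [-39.9  -0.3   7.3]
w15r n 35 inl 35.0 med 0.06 hood low shift [-0.9 -1.7 -0.2] tilt,yaw,roll [ 1.1 -1.   0.1] lip low [-39.9  -0.3   7.3]
```

Request:
{"method": "move_arm", "body": {"moves": [{"dp":[-0.02,0,0.03],"roll":0,"grip":0.349},{"dp":[0,0,0.02],"roll":0,"grip":0.349},{"dp":[0,0,0],"roll":0,"grip":0.35}]}}

```text
time: 17.1
eef_pos: [512.4, -274.2, 28.3]
tool_rot: [-1.9, -2.499, -0.001]
wrist_force: [-1.3, 1.8, 4.5]
width: 0.352
grasp_force: 5.2
```

Request:
{"method": "move_arm", "body": {"moves": [{"dp":[0,0,0],"roll":0,"grip":0.352},{"dp":[0,0,0],"roll":0,"grip":0.354},{"dp":[0,0,0],"roll":0,"grip":0.358},{"dp":[0,0,0],"roll":0,"grip":0.365},{"dp":[0,0,0],"roll":0,"grip":0.39},{"dp":[0,0,0],"roll":0,"grip":0.43},{"dp":[0,0,0],"roll":0,"grip":0.48},{"dp":[0,0,0],"roll":0,"grip":0.48}]}}

```text
time: 17.77
eef_pos: [512.7, -275.2, 28.1]
tool_rot: [-1.902, -2.5, 0.0]
wrist_force: [-0.0, -0.4, 0.3]
width: 0.478
grasp_force: 0.0
```

```bash
python3 chk.py w16
```

```text
[ 512.7 -275.2   28.1] [-0.  -0.4  0.3] 0.0
w16r n 37 inl 37.0 med 0.07 hood low shift [ 0.6 -1.6  0.8] tilt,yaw,roll [ 0.6 -1.   0.1] lip low [-38.4  -0.3   7.6]
w16r n 37 inl 37.0 med 0.07 hood low shift [ 0.6 -1.6  0.8] tilt,yaw,roll [ 0.6 -1.   0.1] lip low [-38.4  -0.3   7.6]
```

Request:
{"method": "move_arm", "body": {"moves": [{"dp":[0,0,-0.2],"roll":0,"grip":0.48},{"dp":[0,0,-0.5],"roll":0,"grip":0.48},{"dp":[0,0,-0.9],"roll":0,"grip":0.48},{"dp":[0,0,-0.9],"roll":0,"grip":0.48},{"dp":[0,0,-0.9],"roll":0,"grip":0.48},{"dp":[0,0,-0.9],"roll":0,"grip":0.48},{"dp":[0,0,-0.9],"roll":0,"grip":0.48},{"dp":[0,0,0],"roll":0,"grip":0.48}]}}

```text
time: 18.48
eef_pos: [514.8, -276.6, 136.3]
tool_rot: [1.898, 2.494, 0.002]
wrist_force: [0.6, -0.3, 0.3]
width: 0.48
grasp_force: 0.0
```

```bash
python3 - <<'E'
from h import *
f=snap('wrist','w17');s=f['state'];print(s['eef_pos'].round(1),s['wrist_force'].round(1),s['qvel'].round(3),s['time'])
# predicted stripe corners if box is upright on tray floor (top at z=54), from w16
g=load('w16');st=g['state']
P=onz(g,proj(load('w3'),[dk(0,0,58)])*0+[[270,180],[300,135]],54)
p=np.array([[300.,135],[270,150],[270,200],[300,290]],np.float32)
W=onz(g,p,54);ini=proj(f,W);print(ini.round(1).tolist())
# template check: warp w16 top face to w17 with the homography implied by plane z=54, correlate
q=np.float32([[255,140],[318,140],[315,300],[245,300]]);H=cv2.getPerspectiveTransform(q,proj(f,onz(g,q,54)).astype(np.float32))
a,b=[cv2.cvtColor(k['image'],cv2.COLOR_RGB2GRAY) for k in(g,f)]
w=cv2.warpPerspective(a,H,(560,420));pp=proj(f,onz(g,q,54));x0,y0=pp.min(0).astype(int)+3;x1,y1=pp.max(0).astype(int)-3
r=cv2.matchTemplate(b[y0-15:y1+15,x0-15:x1+15],w[y0:y1,x0:x1],cv2.TM_CCOEFF_NORMED);_,m,_,l=cv2.minMaxLoc(r);print('ncc',m,'offset px',np.array(l)-15,(x0,y0,x1,y1))
E
```

```text
[ 514.8 -276.6  136.3] [ 0.6 -0.3  0.3] [ 0.012  0.041 -0.025  0.024 -0.016 -0.046  0.016] 18.4833
[[286.3, 110.9], [270.5, 119.1], [270.5, 146.8], [287.3, 199.4]]
ncc 0.9088709354400635 offset px [0 0] (np.int64(259), np.int64(116), np.int64(292), np.int64(202))
```

The box lies flat on the tray floor at the predicted place (match 0.91, offset 0), and the gripper is clear. I'll hand it in.

```bash
python3 -c "
from bench import *
print(job_done())"
```

```text
the job is handed in; nothing more can be done
None
```

The slide box was tilted out of the dock, drawn out over the lip and set down upright on the tray floor, and the job was handed in at about 18.5 s; the one uncertainty is that the camera fits could not rule out the hooded end lifting up to about 3 mm in the last part of the tilt.

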